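# Try the vial case lid, free its catch if it bites, and hold the lid open

### The job

Hold the lid of the vial case open for a colleague who needs both hands for the vials. Its turn catch is worn and may or may not be biting, so before turning the catch knob tug the lid up by its bar handle to find out; if the lid is caught, turn the knob anticlockwise (seen from above) about a quarter turn to free it. Then raise the lid to about 45 degrees and finish while still holding it there by the handle, keeping it still and leaving the timer, the marker and the little flask where they are.

Things in the scene. Friction and masses are not known exactly. Their poses are not given: they have to be found in the camera images.
- vial_case: Low grey case fixed to the worktop, 170 (x) x 240 (y) x 65 mm high without its lid, with a rack of vials inside; origin at the centre of its underside, its front faces own -x (towards the robot), y along its width, z up. It stands turned about z by up to 17 degrees.
- lid_hinge (a point): Middle of the lid's hinge line, at the far upper edge of the case: 85 mm along +x and 65 mm up from the case's origin. The hinge line runs along the case's y. This point does not move with the lid.
- lid (a joint): Opening angle of the lid (white frame, clear window, 175 x 246 x 8 mm, 0.4 kg; falls shut when let go). 0 = shut, grows as the front rises, limit 1.5. If the catch bites, the lid has about 2 mm of play at its front (stops near 0.02 rad), then holds firm; if not, it lifts with 2 to 3 N. Which it is cannot be seen.
- lid_handle (a point): Centre of the lid handle's round steel bar: 10 mm thick, 70 mm long along the case's y, 29 mm free gap beneath. Lid shut: axis 42 mm above the hinge line (107 mm above the worktop), 155 mm in front of it, 55 mm to the left (+y) of the lid's middle. Moves with the lid, axes those of the lid (x to the hinge, z out of its top). The bar can turn between the fingers as the lid rises.
- knob_grip (a point): Point on the catch knob's axis at the height to grip: round black ribbed knob, 34 mm across, upright axis, its side 15 to 36 mm above the lid's underside, this point at 26 mm (91 mm above the worktop, lid shut), 145 mm in front of the hinge line, 60 mm to the right (-y) of the lid's middle. Fixed to the lid (does not turn with the knob), axes those of the lid.
- catch (a joint): Turn of the catch knob in rad, anticlockwise from above positive. It starts between 0 and 0.2 (tongue forward, biting or just missing); beyond 1.1 the catch is free in any case; stop at 1.5. Stays where it is left, turns with about 0.05 N m.
- timer: White square lab timer, 62 x 62 x 19 mm, lying right of the case; origin at the centre of its underside. Bystander, loose.
- marker: Marker pen, 135 mm long, 17 mm thick, lying in front of the case; origin at the centre of its underside. Bystander, loose.
- flask: Small empty round glass flask, 60 mm across, 81 mm high, standing left of the case; origin at the centre of its underside. Bystander, loose.

How it is judged:
By the outcome, as a careful person would: the job done as asked, in the order asked, and still so for the second after the job is handed in, while the arm keeps its last pose, push and grip.
It also fails if it takes over 58 s, if anything falls off the work surface, if the arm or the gripper's body presses on something with over 40 N, if the wrist force passes 120 N, or if a joint passes its speed limit or range.

### The arm

A 6-joint arm with a two-finger parallel gripper is mounted at the origin on a cart in front of the work surface, level with it; the furniture and walls round the work are solid. World frame = base frame: x ahead of the robot, y to its left, z up, the work surface at z = 0. Lengths are in mm, angles in rad, forces in N, time in s.
With the tool pointing down it reaches from about 300 to 750 mm from the base axis. Payload 8.5 kg.
Tool frame: the origin (TCP) lies between the finger pads, 19 mm behind the fingertips; this is the grasp point; z points along the fingers, y is the line along which they close (so a half turn about z gives the same grasp; the last joint's range is limited). The gripper opens to 88 mm and grips with 3 to 60 N. Pads are 18 mm wide; open, the fingers measure 123 mm over their backs; the gripper's body (75 mm by 187 mm) begins 45 mm behind the grasp point.
Start: joints at [-1.421, 0.381, 1.297, -0, 1.464, -0.215], TCP at [196.213, -513.791, 257.448] pointing down, gripper open.
Joint ranges: [-3.11, 3.11], [-0.89, 2.33], [0.22, 2.48], [-1.42, 4.56], [0.17, 2.85], [-2.88, 2.88]. Speed limits (rad/s): [2.39, 2.39, 3.14, 3.14, 3.14, 3.14].

### API

Orientations are given as a rotation vector (axis times angle).
In Python, from station import bot, set_gripper, get_obs, vision gives the robot as it stands. The module is installed in compiled form; this text tells all that it offers. Calls block until the motion is done:
- bot.movep(position, orientation): joint-space move of the TCP to a pose.
- bot.line_to(position, rotation=None, vel=150, stop_force=None): straight line of the TCP; rotation=None keeps the orientation; vel is the mean speed in mm/s. With stop_force (N) it stops when the force on the tool has changed by that much, and returns True; else False.
- bot.move_joints(angles): joint-space move.
- set_gripper(opening): opening from 0.0 (shut) to 1.0 (fully open); the grip force is fixed at half the most; returns when the fingers have stopped.
- bot.pause(seconds).
- bot.solve_ik(position, orientation): joint angles nearest the present ones, or None.
- get_obs(): the state.
- vision.camera(name): name is "side" or "top" or "wrist"; returns a dict with "img" (480x640x3 uint8, blue, green, red), "z_map" (480x640 float32, mm along the optical axis (not along the pixel's ray), 0 where there is no reading), "mtx" (3x3 intrinsics, pixels), "k1" (the pictures are not rectified: a ray, as slopes to the right and down, at radius r is drawn at 1 + k1 r^2 times it, then the intrinsics apply), "eye" and "orientation" of the camera in the world. Camera axes: x right, y up, looking along -z (the intrinsics and any distortion apply to the point x, -y, -z); pixel columns grow to the right and rows downward; lengths in mm; the calibration is good to about 2 mm. A picture is of the moment at which its call begins.
A pose or a line that the arm cannot do raises bot.PlanningError and nothing moves.
- bot.finish_job(): hands the job in; it is judged then, once.
The state is a dict: "time_s": time; "joint_positions": joint angles; "joint_vel": joint speeds; "joint_efforts": joint torques, N m; "eef_pos": TCP position; "orientation": TCP orientation; "contact_force": force on the tool from outside, world axes, zero at the start; "wrist_torque": the same for the moment, N m; "finger_gap": opening from 0.0 (shut) to 1.0 (fully open); "gripper_force": force on a finger pad.
Only numpy, scipy, OpenCV 4.12 (cv2) and the standard library are available. Lean on these libraries where they do the work, as an engineer would, in place of code of your own. Each camera call takes 0.05 s, during which the arm holds its last target. There are 200 camera calls.

## Working session

There is one attempt and no reset: what is moved stays moved. The work goes in short steps, each a Python script; the robot and the scene stay as the last script left them, time stands still between calls to the robot, and variables do not carry over. Pictures are saved under pics/ and viewed, at most 10 in all, crops included, and the job is handed in when it is done.

```bash
mkdir -p pics; ls; python3 - <<'E'
from station import bot,get_obs,vision
import cv2,numpy as np
for n in("top","side"):
    c=vision.camera(n); cv2.imwrite(f"pics/{n}0.png",c["img"]); print(n,c["mtx"].tolist(),c["k1"],c["eye"],c["orientation"],(c["z_map"]>0).mean())
    np.savez(f"{n}0.npz",**{k:np.array(v) for k,v in c.items()})
print(get_obs())
E
```

```text
pics
top [[623.893980279204, 0.0, 317.8166870084261], [0.0, 623.893980279204, 240.02561978986827], [0.0, 0.0, 1.0]] 0.0418438960025481 [ 353.8597265     4.07587509 1253.58027986] [ 0.10780498 -0.10639895 -1.53912161] 0.9958951822916666
side [[530.1281871933426, 0.0, 321.80328601143304], [0.0, 530.1281871933426, 240.9043793375218], [0.0, 0.0, 1.0]] -0.14330439526127692 [428.01431707 908.73696038 458.60504623] [ 0.03487428 -1.72453803 -2.53268007] 0.9960416666666667
{'time_s': 0.1, 'joint_positions': array([-1.42130994e+00,  3.81115113e-01,  1.29811420e+00, -1.69048683e-05,
        1.46363349e+00, -2.15311778e-01]), 'joint_vel': array([ 0.00179909, -0.00267285, -0.00216507,  0.00035043, -0.00112027,
        0.00104889]), 'joint_efforts': array([ 3.11612312e-03, -4.38654220e+01, -2.24910253e+01,  7.14369072e-02,
        3.42972740e-02, -8.42579084e-05]), 'eef_pos': array([ 196.17271533, -513.58821043,  256.93063134]), 'orientation': array([-3.08822842e+00, -5.69623974e-01, -3.92522406e-05]), 'contact_force': array([-0.20983435, -0.03362901, -1.14043232]), 'wrist_torque': array([0.00551155, 0.01316743, 0.00132815]), 'gripper_force': 0.0, 'finger_gap': 1.0014317997222664}
```

View pics/top0.png

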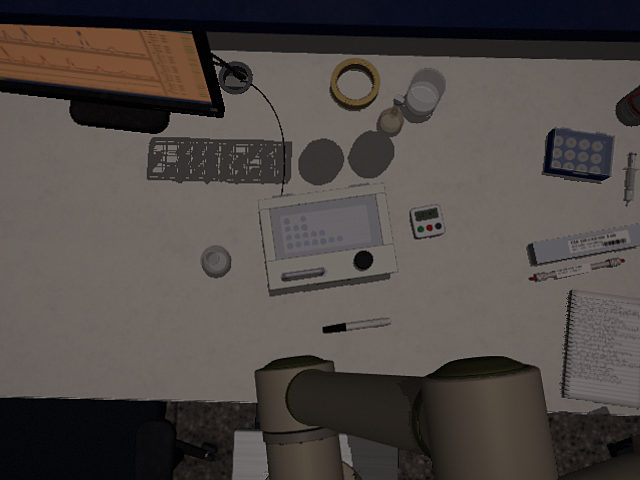

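View pics/side0.png

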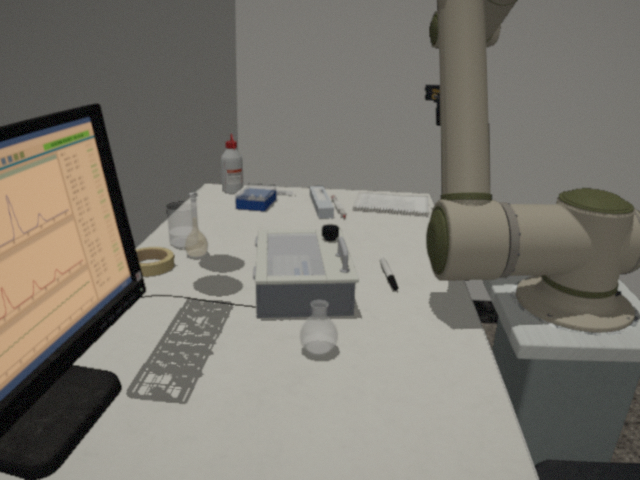

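The top view shows the case with lid corners near (258,200), (386,184), (397,270) and (270,293). The handle bar is around (303,274) and the knob around (363,260). The timer (427,221), marker (356,326) and flask (216,262) stand clear of it. In the side view the knob is near (331,233) and the handle near (344,253).

```bash
cat > h.py <<'E'
import numpy as np,cv2
from scipy.spatial.transform import Rotation as R
def ray(c,uv):
    m=np.array(c["mtx"]);k=float(c["k1"])
    p=cv2.undistortPoints(np.array([[uv]],float),m,np.array([k,0,0,0.]))[0,0]
    d=R.from_rotvec(c["orientation"]).apply([p[0],-p[1],-1]); return np.array(c["eye"]),d
def plane(c,uv,z):
    o,d=ray(c,uv); return o+d*(z-o[2])/d[2]
def proj(c,P):
    p=R.from_rotvec(c["orientation"]).inv().apply(np.array(P,float)-c["eye"]); a=np.array([p[0],-p[1]])/-p[2]
    a*=1+float(c["k1"])*(a@a); m=np.array(c["mtx"]); return m[:2,:2]@a+m[:2,2]
def tri(*rs):
    A=0;b=0
    for o,d in rs:
        d=d/np.linalg.norm(d);M=np.eye(3)-np.outer(d,d);A=A+M;b=b+M@o
    P=np.linalg.solve(A,b); return P,[np.linalg.norm(np.cross(P-o,d/np.linalg.norm(d))) for o,d in rs]
def blobs(mask,box,minA=15):
    x0,y0,x1,y1=box; m=np.zeros_like(mask);m[y0:y1,x0:x1]=mask[y0:y1,x0:x1]
    cs,_=cv2.findContours(m,0,1)
    return [(cv2.contourArea(q),cv2.minAreaRect(q)) for q in cs if cv2.contourArea(q)>minA]
def down(yaw,tilt=0):  # tool y axis along world angle yaw, z down, tilt about tool y
    y=np.array([np.cos(yaw),np.sin(yaw),0]);z=np.array([0,0,-1.]);x=np.cross(y,z)
    return (R.from_matrix(np.c_[x,y,z])*R.from_euler('y',tilt)).as_rotvec()
E
python3 - <<'E'
from h import *
T=dict(np.load("top0.npz"));S=dict(np.load("side0.npz"))
g=lambda c:c["img"].max(2)
kt=blobs((g(T)<45).astype(np.uint8)*255,(345,245,385,280));ks=blobs((g(S)<60).astype(np.uint8)*255,(315,220,342,245))
print(kt,ks)
P=tri(ray(T,kt[0][1][0]),ray(S,ks[0][1][0]));print("knob",P)
print("handle",tri(ray(T,(303,273)),ray(S,(344,253))))
print("corners z73",[plane(T,p,70)[:2].round() for p in((258,200),(386,184),(397,270),(270,293))])
print("timer,marker,flask",[plane(T,p,z).round() for p,z in(((427,221),19),((356,326),10),((216,262),40))])
im=cv2.resize(T["img"][230:300,255:400],None,fx=5,fy=5,interpolation=2);cv2.imwrite("pics/tc.png",cv2.convertScaleAbs(im,alpha=1.5))
E
```

```text
[(257.5, ((363.0, 260.5), (19.0, 18.0), 90.0))] [(183.0, ((330.0, 232.5), (15.0, 14.0), 90.0))]
knob (array([478.28952643, -78.51938555,  86.82761165]), [np.float64(0.04625298429864647), np.float64(0.046252984298491354)])
handle (array([448.70169467,  33.32520318,  91.35309298]), [np.float64(2.344803376856413), np.float64(2.344803376856516)])
corners z73 [array([592., 125.]), array([ 630., -121.]), array([ 464., -145.]), array([413.,  95.])]
timer,marker,flask [array([ 569., -210.,   19.]), array([356., -73.,  10.]), array([472., 205.,  40.])]
```

View pics/tc.png

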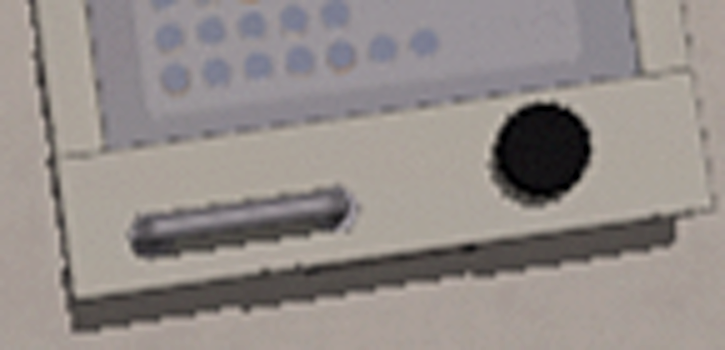

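```bash
python3 - <<'E'
from h import *
from station import bot,get_obs,vision
for y in(.17,.17+np.pi):
    print(y,bot.solve_ik([450,-10,300],down(y)))
    for t in (-.4,-.2,0,.2,.4): print(t,bot.solve_ik([525,40,204],down(y,0)if t==0 else (R.from_rotvec(np.array([-np.sin(.17),np.cos(.17),0])*t)*R.from_rotvec(down(y))).as_rotvec()))
q=[bot.solve_ik([450,-10,320],down(y)) for y in(.17,.17+np.pi)]
y=min([(abs(a[5]),y) for a,y in zip(q,(.17,.17+np.pi)) if a is not None])[1]
bot.movep([450,-10,320],down(y))
c=vision.camera("wrist");cv2.imwrite("pics/w0.png",c["img"]);np.savez("w0.npz",**{k:np.array(v) for k,v in c.items()})
o=get_obs();print(y,c["eye"],c["orientation"],o["eef_pos"],o["time_s"],o["contact_force"])
E
```

```text
0.17 [-0.28632487  0.17212543  1.47043828  0.          1.49902895 -0.45632487]
-0.4 [-0.21559858  0.26029513  1.71234175  0.20439665  0.80609536 -0.5003241 ]
-0.2 [-0.17982342  0.31582989  1.58080459  0.07821698  1.05808875 -0.38181835]
0 [-0.14901427  0.38613936  1.45285994  0.          1.30259335 -0.31901427]
0.2 [-0.12320259  0.46613732  1.33112021 -0.05748563  1.53606914 -0.28568005]
0.4 [-0.10207312  0.55169349  1.21837687 -0.10669532  1.757214   -0.27137365]
3.311592653589793 [-0.28632487  0.17212543  1.47043828  0.          1.49902895  2.68526779]
-0.4 [-0.21559858  0.26029513  1.71234175  0.20439665  0.80609536  2.64126855]
-0.2 [-0.17982342  0.31582989  1.58080459  0.07821698  1.05808875  2.7597743 ]
0 [-0.14901427  0.38613936  1.45285994  0.          1.30259335  2.82257838]
0.2 [-0.12320259  0.46613732  1.33112021 -0.05748563  1.53606914  2.8559126 ]
0.4 [-0.10207312  0.55169349  1.21837687 -0.10669532  1.757214    2.870219  ]
0.17 [438.34565024  60.17726463 447.0630622 ] [-0.27835516 -0.0233395   0.16797836] [450.13968846 -10.68259905 319.82590039] 2.1917 [ 0.69856385 -0.15489613  0.70885999]
```

View pics/w0.png

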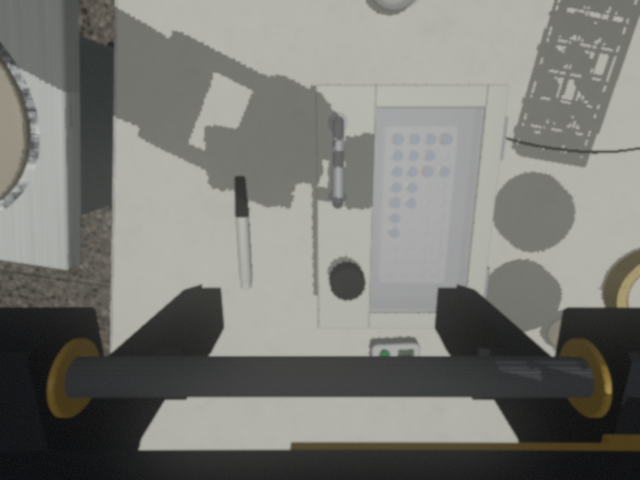

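The wrist view shows the bar running from about (338,113) to (338,206), with the knob centred near (347,280). The lid edges run almost straight down the image.

```bash
python3 - <<'E'
from h import *
T=dict(np.load("top0.npz"));W=dict(np.load("w0.npz"));S=dict(np.load("side0.npz"))
kw=blobs((W["img"].max(2)<60).astype(np.uint8)*255,(322,255,369,305));print(kw)
k=max(kw)[1][0]
print("knob",tri(ray(T,(363,260.5)),ray(W,k)),tri(ray(T,(363,260.5)),ray(W,k),ray(S,(330,232.5))))
e=[(338,113),(338,206)];hc=(338,159.5)
print("handle",tri(ray(T,(303.3,272.5)),ray(W,hc)))
P=[plane(W,p,107) for p in e];d=P[0]-P[1];print(P,np.linalg.norm(d),"yaw bar",np.arctan2(-d[0],d[1]))
for a,b in(((316,87),(318,327)),((507,86),(487,326))):
    A,B=plane(W,a,73),plane(W,b,73);d=A-B;print(A,B,np.arctan2(-d[0],d[1]))
# depth check
for uv in(hc,(338,130),k,(330,240)):
    o,dd=ray(W,uv);zz=W["z_map"][int(uv[1]),int(uv[0])];print(uv,o+dd*zz)
E
```

```text
[]Traceback (most recent call last):
  File "<stdin>", line 4, in <module>
ValueError: max() iterable argument is empty
```

```bash
python3 - <<'E'
from h import *
T=dict(np.load("top0.npz"));W=dict(np.load("w0.npz"));S=dict(np.load("side0.npz"))
g=W["img"].max(2);print(g[280,325:372:3],g[255:305:3,347])
for th in (70,85,100):print(th,blobs((g<th).astype(np.uint8)*255,(322,250,369,305)))
k=(347,278)
print("knob",tri(ray(T,(363,260.5)),ray(W,k)),tri(ray(T,(363,260.5)),ray(W,k),ray(S,(330,232.5))))
e=[(338,113),(338,206)];hc=(338,159.5)
print("handle",tri(ray(T,(303.3,272.5)),ray(W,hc)))
P=[plane(W,p,107) for p in e];d=P[0]-P[1];print(P,np.linalg.norm(d),"yaw bar",np.arctan2(-d[0],d[1]))
for a,b in(((316,87),(318,327)),((507,86),(487,326))):
    A,B=plane(W,a,73),plane(W,b,73);d=A-B;print(A,B,np.arctan2(-d[0],d[1]))
for uv in(hc,(338,130),k,(330,240)):
    o,dd=ray(W,uv);zz=W["z_map"][int(uv[1]),int(uv[0])];print(uv,o+dd*zz)
E
```

```text
[179 153  70  68  68  68  68  69  69  69  67  68  67 107 175 159] [169 132 100  62  62  70  70  69  68  69  68  67  68  67  67 140 178]
70 [(840.0, ((346.5, 280.0), (34.0, 31.0), 90.0))]
85 [(944.0, ((346.5, 280.0), (36.0, 33.0), 90.0))]
100 [(1005.0, ((347.0, 280.0), (38.0, 34.0), 90.0))]
knob (array([479.57555022, -78.81593177,  82.38897879]), [np.float64(0.8548496675826904), np.float64(0.8548496675826774)]) (array([478.82764649, -77.88883523,  86.87298729]), [np.float64(0.860757410859897), np.float64(1.3270854950270192), np.float64(0.5519570494679215)])
handle (array([452.50956383,  33.86409319,  71.71050983]), [np.float64(1.303811606760813), np.float64(1.3038116067609202)])
[array([443.48282205,  74.39464774, 107.        ]), array([457.2433782 ,  -3.17511045, 107.        ])] 78.78083708703603 yaw bar 0.17556941124215195
[420.53440583  94.3883221   73.        ] [ 460.97511209 -143.08392309   73.        ] 0.16867837237077493
[589.94390877 123.87080719  73.        ] [ 639.38362561 -111.22574716   73.        ] 0.2072750716179318
(338, 159.5) [450.00166639  37.1631628  110.86329133]
(338, 130) [445.74544843  60.95895883 112.3933897 ]
(347, 278) [478.45824721 -72.29517662  99.5217656 ]
(330, 240) [457.28599504 -45.19962211  72.42603129]
```

```bash
cat >> h.py <<'E'
YAW=0.175
CX=np.array([np.cos(YAW),np.sin(YAW),0]);CY=np.array([-np.sin(YAW),np.cos(YAW),0])
def cloud(c):
    v,u=np.mgrid[0:480:2,0:640:2];z=c["z_map"][v,u].ravel();uv=np.c_[u.ravel(),v.ravel()].astype(float)
    p=cv2.undistortPoints(uv[:,None],np.array(c["mtx"]),np.array([float(c["k1"]),0,0,0.]))[:,0]
    P=R.from_rotvec(c["orientation"]).apply(np.c_[p[:,0]*z,-p[:,1]*z,-z])+c["eye"]
    return P[z>0],uv[z>0]
def near(P,c,r,z0,z1): return P[(np.hypot(*(P[:,:2]-c[:2]).T)<r)&(P[:,2]>z0)&(P[:,2]<z1)]
E
python3 - <<'E'
from h import *
from station import bot,get_obs,vision,set_gripper
bot.movep([449.5,-5,215],down(YAW))
c=vision.camera("wrist");cv2.imwrite("pics/w1.png",c["img"]);np.savez("w1.npz",**{k:np.array(v) for k,v in c.items()})
P,_=cloud(c)
b=near(P,np.array([449.5,35.5]),50,90,120);k=near(P,np.array([479,-77]),25,90,120)
o=np.array([449.5,35.5,0])
for n,q in(("bar",b),("knob",k)):
    if len(q)<5: print(n,len(q));continue
    L=np.c_[(q-o)@CX,(q-o)@CY,q[:,2]];print(n,len(q),L.min(0).round(1),L.max(0).round(1),np.median(L,0).round(1))
    hi=L[L[:,2]>np.percentile(L[:,2],95)-4];print(" top",hi.min(0),hi.max(0),np.polyfit(hi[:,1],hi[:,0],1))
t=get_obs();print(t["time_s"],t["eef_pos"],t["contact_force"])
E
```

```text
bar 524 [ -4.4 -40.4 103.5] [  5.3  36.6 113.3] [  0.2   2.3 110.9]
 top [ -4.40971621 -38.26382715 108.65193863] [  5.12984625  33.1792825  113.33733939] [0.00415707 0.10797349]
knob 378 [  -6.9 -123.7   90. ] [ 27.8 -99.5 102.6] [   9.8 -110.7  100.7]
 top [  -6.90980348 -123.20289787   97.9294714 ] [ 27.2940627  -99.8741508  102.58901955] [-2.06583601e-03  9.42737733e+00]
2.7417 [450.52397593  -5.55831109 216.60364724] [ 0.57504555 -0.69796431 -0.08034815]
```

View pics/w1.png

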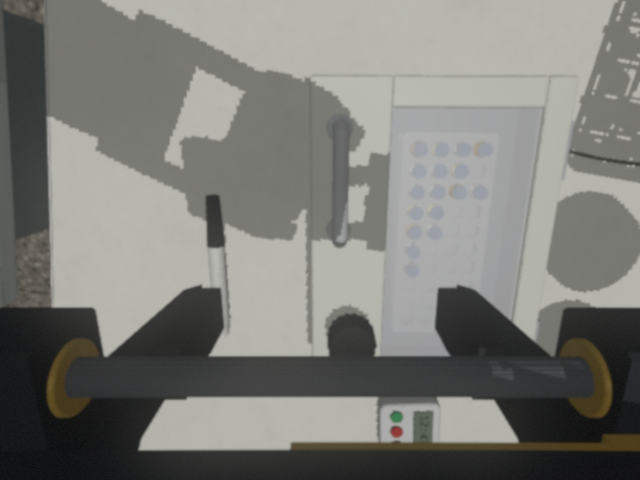

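The close view shows the bar from (340,122) to (340,240) with its top at 112 mm, which agrees with my estimate. Next I grip the bar and tug the lid.

```bash
cat >> h.py <<'E'
H0=np.array([449.5,35.5,107.])-1.0*CY
HINGE=H0+155*CX+[0,0,-42.]
def arc(th,off=(0,0,0)):
    return HINGE+CX*(-155*np.cos(th)+42*np.sin(th))+np.array([0,0,155*np.sin(th)+42*np.cos(th)])+off
def rot(t): return (R.from_rotvec(CY*t)*R.from_rotvec(down(YAW))).as_rotvec()
E
python3 - <<'E'
from h import *
from station import bot,get_obs,vision,set_gripper
def s(n):
    o=get_obs();print(n,round(o["time_s"],2),o["eef_pos"].round(1),o["contact_force"].round(1),o["wrist_torque"].round(2),round(o["finger_gap"],3),o["gripper_force"])
set_gripper(.5)
bot.movep(H0+[0,0,55],down(YAW)); s("above")
print(bot.line_to(H0+[0,0,1],vel=60,stop_force=12)); s("down")
set_gripper(0); s("grip")
bot.pause(.3);s("settled")
p=get_obs()["eef_pos"];np.save("grip.npy",p)
hit=bot.line_to(p+[0,0,12],vel=15,stop_force=14);print("hit",hit);s("tug")
E
```

```text
above 3.89 [449.6  34.7 161.9] [-0.2 -1.1  0.5] [-0.02 -0.11 -0.05] 0.499 0.0
False
down 4.94 [449.9  34.5 108.3] [ 0.  -0.4  0.5] [-0.02 -0.09 -0.04] 0.5 0.0
grip 5.58 [449.9  34.6 108. ] [ 2.4  1.  -2.1] [ 0.13 -0.46 -0.01] 0.094 29.83771651983261
settled 5.88 [449.9  34.5 108. ] [ 2.9  2.7 -2.7] [ 0.2  -0.61 -0.02] 0.09 29.88961547613144
hit True
tug 6.28 [450.6  34.7 110.6] [ 1.5  1.  -6.3] [-0.02 -0.55 -0.06] 0.096 30.09719431400299
```

```bash
python3 - <<'E'
from h import *
from station import bot,get_obs
p=np.load("grip.npy")
def s(n):
    o=get_obs();print(n,round(o["time_s"],2),(o["eef_pos"]-p).round(1),o["contact_force"].round(1),round(o["finger_gap"],3))
bot.pause(.3);s("held")
print(bot.line_to(p+[0,0,5],vel=8,stop_force=25));s("up");bot.pause(.3);s("held")
E
```

```text
held 6.58 [0.7 0.2 2.6] [ 1.4 -1.9 -6. ] 0.097
True
up 6.88 [0.7 0.2 2.7] [ 4.7  0.  -8.8] 0.093
held 7.17 [0.7 0.1 2.7] [ 4.8  0.5 -9.2] 0.092
```

The lid stopped at about 2.7 mm with the force rising, so it is caught. I let go, turn the knob, and grip the bar again.

```bash
python3 - <<'E'
from h import *
from station import bot,get_obs,vision,set_gripper
p=np.load("grip.npy")
def s(n):
    o=get_obs();print(n,round(o["time_s"],2),o["eef_pos"].round(1),o["contact_force"].round(1),o["wrist_torque"].round(2),round(o["finger_gap"],3),o["gripper_force"])
bot.line_to(p,vel=15);set_gripper(.5);s("released")
bot.line_to(p+[0,0,60],vel=120)
K=np.array([449.5,35.5,97.])+9.7*CX-116*CY
a=-.6
set_gripper(.75)
bot.movep(K+[0,0,50],down(YAW+a)); s("over knob")
print(bot.line_to(K,vel=60,stop_force=10)); s("down")
set_gripper(0);s("grip")
for d in (.35,.7,1.05,1.38):
    bot.movep(K,down(YAW+a+d)); s(d)
set_gripper(.75);s("open")
bot.line_to(K+[0,0,70],vel=120)
c=vision.camera("top");cv2.imwrite("pics/t2.png",c["img"]);print(get_obs()["time_s"])
E
```

```text
released 8.19 [449.9  34.5 108. ] [-0.3 -0.9  0.1] [ 0.02 -0.09 -0.03] 0.498 0.0
over knob 9.89 [479.  -77.2 146.8] [ 0.3  0.3 -0.3] [-0.   -0.08  0.04] 0.75 0.0
False
down 10.88 [479.4 -77.1  97.3] [-0.4  0.2 -0.1] [-0.08 -0.02 -0.02] 0.752 0.0
grip 11.47 [480.2 -77.5  97.2] [ 4.7 -1.  -0.5] [-0.16 -0.59  0.02] 0.374 29.999441081818077
0.35 11.9 [479.6 -77.3  97.2] [ 1.7 -2.8  1.1] [-0.35 -0.26  0.02] 0.371 29.99975540127707
0.7 12.32 [479.1 -77.4  97.2] [-2.1 -4.5  4.5] [-0.88  0.42  0.04] 0.375 30.000439581490355
1.05 12.75 [478.5 -77.6  97.1] [-5.6 -8.5  6.1] [-1.35  0.86  0.03] 0.373 30.001134029807872
1.38 13.17 [478.2 -78.   97.1] [ -9.  -10.5   7.4] [-1.88  1.24  0.02] 0.372 30.001493411150477
open 13.81 [479.3 -77.   97. ] [-0.2  0.4 -0.1] [ 0.06 -0.17 -0.  ] 0.751 0.0
14.5917
```

```bash
python3 - <<'E'
from h import *
from station import bot,get_obs,vision,set_gripper
p=np.load("grip.npy")
def s(n):
    o=get_obs();print(n,round(o["time_s"],2),o["eef_pos"].round(1),o["contact_force"].round(1),o["wrist_torque"].round(2),round(o["finger_gap"],3),o["gripper_force"])
set_gripper(.5)
bot.movep(H0+[0,0,60],down(YAW));print(bot.line_to(p,vel=60,stop_force=12));set_gripper(0);s("grip")
q=get_obs()["eef_pos"];off=q-arc(0)
for th in np.deg2rad([3,8,15,22]):
    hit=bot.line_to(arc(th,off),rot(th*.5),vel=40,stop_force=20);s((round(np.rad2deg(th)),hit))
    if hit:break
np.save("off.npy",off)
c=vision.camera("side");cv2.imwrite("pics/s3.png",c["img"])
E
```

```text
False
grip 17.82 [450.   34.5 108. ] [ 0.8  0.2 -0.5] [-0.06 -0.13 -0.02] 0.096 29.782547503709793
(3, False) 18.18 [452.3  34.9 115.8] [ 2.2 -0.5 -2.8] [-0.08 -0.19 -0.01] 0.094 29.976496249437332
(8, False) 18.68 [457.1  35.8 128.9] [ 1.6 -1.1 -2.9] [-0.12 -0.24 -0.  ] 0.09 30.073994994163513
(15, False) 19.32 [465.9  37.3 146.5] [ 2.6 -0.9 -4.8] [-0.22 -0.36  0.01] 0.094 30.34306973218918
(22, False) 19.96 [476.6  39.1 162.8] [ 2.5 -1.6 -6.3] [-0.22 -0.69  0.05] 0.09 30.662659406661987
```

View pics/s3.png

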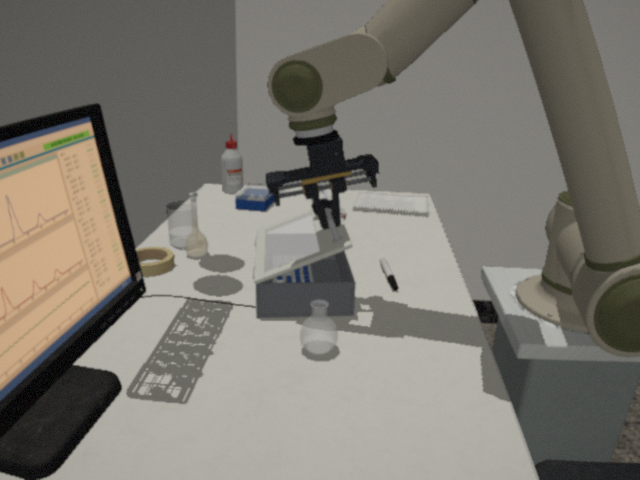

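The side view shows the lid lifting, gripped at about (330,225). The flask (319,335) and the marker (390,275) have not moved. I continue to 45°.

```bash
python3 - <<'E'
from h import *
from station import bot,get_obs,vision
def s(n):
    o=get_obs();print(n,round(o["time_s"],2),o["eef_pos"].round(1),o["contact_force"].round(1),o["wrist_torque"].round(2),round(o["finger_gap"],3))
off=np.load("off.npy")
for th in np.deg2rad([29,36,41,45]):
    hit=bot.line_to(arc(th,off),rot(th*.5),vel=40,stop_force=20);s((round(np.rad2deg(th)),hit))
    if hit:break
bot.pause(1);s("held");print(arc(np.pi/4,off))
c=vision.camera("side");cv2.imwrite("pics/s4.png",c["img"]);P,_=cloud(c)
# lid plane angle from depth: points above case rim within the lid footprint, left strip
L=np.c_[(P-HINGE)@CX,(P-HINGE)@CY,P[:,2]-HINGE[2]]
L[:,1]+=55
m=(L[:,0]>-140)&(L[:,0]<-10)&(np.abs(L[:,1]-112)<9)&(L[:,2]>12)&(L[:,2]<170)
print(m.sum(),np.rad2deg(np.arctan2(L[m,2],-L[m,0])).mean() if m.sum() else None, np.polyfit(L[m,0],L[m,2],1) if m.sum()>5 else None)
cv2.imwrite("pics/t4.png",vision.camera("top")["img"])
E
```

```text
(29, False) 20.65 [489.2  41.3 177.6] [ 5.1 -2.7 -9.1] [-0.35 -1.12  0.14] 0.088
(36, False) 21.29 [503.3  43.8 190.7] [ 5.3 -3.5 -8.7] [-0.48 -1.18  0.19] 0.089
(41, False) 21.79 [514.3  45.7 199. ] [ 4.5 -4.3 -9.5] [-0.51 -1.2   0.24] 0.087
(45, False) 22.23 [523.6  47.4 204.9] [ 3.6 -3.5 -9.4] [-0.54 -1.18  0.21] 0.091
held 23.23 [523.5  47.3 204.9] [ 3.9 -4.6 -9.8] [-0.54 -1.12  0.28] 0.093
[523.93457722  47.59596108 205.3297959 ]
147 49.16644550679654 [-0.98656942  8.65192748]
```

View pics/s4.png

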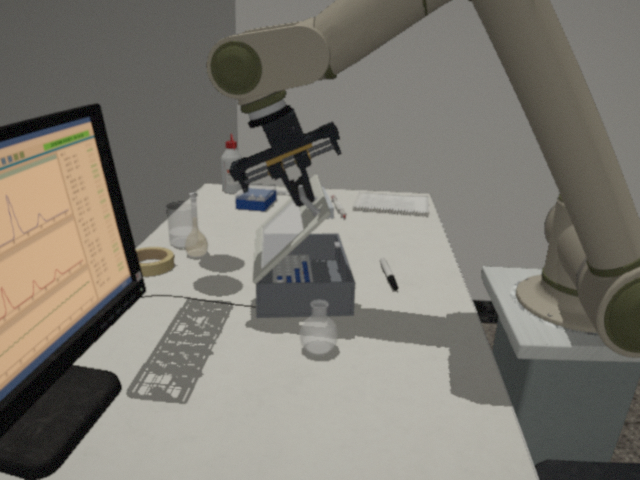

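View pics/t4.png

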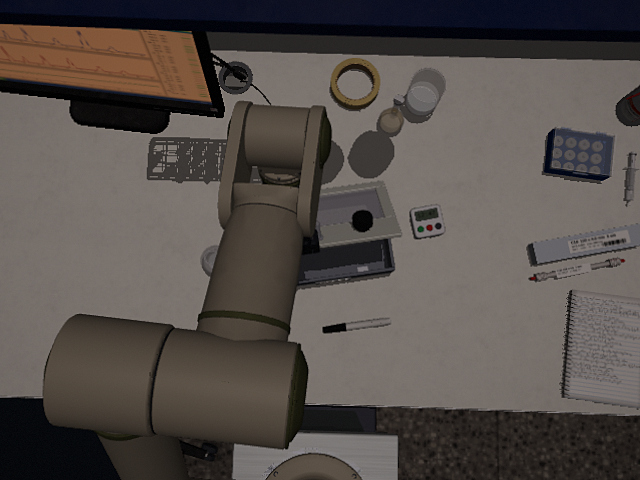

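The depth slope of the lid gives about 44.6°. It is held still and the timer, marker and flask are where they were, so I hand the job in.

```bash
python3 -c "
from station import bot
print(bot.finish_job())"
```

```text
the job is handed in; nothing more can be done
None
```

The tug showed the lid was caught, so I turned the knob about a quarter turn anticlockwise, raised the lid to about 45° (44.6° measured), and handed the job in still holding it by the handle, with the timer, marker and flask where they were.

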